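Fetch the ring fixture from the laser dock and load a ring

ROBOT

A 6-joint arm with a two-finger parallel gripper is mounted at the origin on the work surface. World frame = base frame: x ahead of the robot, y to its left, z up, the work surface at z = 0. Lengths are in m, angles in rad, forces in N, time in s.
With the tool pointing down it reaches from about 0.3 to 0.775 m from the base axis. Payload 14.6 kg.
Tool frame: the origin (TCP) lies at the very end of the fingers, on their centre line; the grasp point (between the pads) lies 19 mm behind it; z points along the fingers, y is the line along which they close (so a half turn about z gives the same grasp; the last joint's range is limited). The gripper opens to 94 mm and grips with 3 to 60 N. Pads are 16 mm wide; open, the fingers measure 119 mm over their backs; the gripper's body (75 mm by 177 mm) begins 78 mm behind the grasp point.
Start: joints at [1.098, 0.3, 1.521, -0, 1.321, -0.067], TCP at [0.217, 0.505, 0.205] pointing down, gripper open.
Joint ranges: [-3.03, 3.03], [-0.79, 2.21], [0.23, 2.52], [-1.04, 4.18], [0, 3.07], [-2.55, 2.55]. Speed limits (rad/s): [2.22, 2.22, 2.57, 3.14, 3.14, 3.14].

INTERFACE

Orientations are given as [roll, pitch, yaw] about the fixed x, y, z axes, in that order (R = Rz(yaw) Ry(pitch) Rx(roll)).
In Python, from station import ctrl, cams gives the robot as it stands. The module is installed in compiled form; this text tells all that it offers.
- The arm moves only by the tool arm_command, never from a script. Its argument "plan" is a list that holds one entry, the list of rows, each a list of 7 numbers: the shift along the tool's x, y, z in shares of 750 mm (1.0 is 750 mm), then the turn, a rotation vector about the tool's x, y, z in shares of pi rad (1.0 is pi rad), then the closure, from -1 (fully open) to 1 (shut). A call has 1 to 12 rows; each row is the pose to reach, as a shift and turn from the pose commanded when the call began, along the tool's axes at that moment; what a row does not reach only later rows make up. A row lasts 1/10 s, in which the tool goes at most 50 mm and 8.59 degrees, less where a joint would pass 70% of its speed; a pose out of reach is approached as far as the arm can. A call with a gripper value outside its range is refused whole. The fingers move at their own pace and stop on an object; "squeeze" is the grip in N (left out, the last holds). Time passes only in rows, so rows that repeat a pose let the fingers close. It gives the time, the measured TCP pose, the force, the opening and the grip force at its end, in the units of the state.
- ctrl.get_obs(): the state, without advancing time (a new reading comes with each control period).
- cams.camera(name): name is "side" or "top"; returns (picture, depth): 400x640x3 uint8, blue, green, red; 400x640 float32, m along the optical axis (not along the pixel's ray), 0 where there is no reading.
- cams.camera_info(name): a dict with "fx", "fy", "cx", "cy" (pixels), "world_to_cam" (4x4, takes a point from world to camera coordinates). Camera axes: x right, y down, z forward; pixel columns grow to the right and rows downward; lengths in m; the calibration is good to about 2 mm. A picture is of the moment at which its call begins. camera_info takes no time and is no camera call.
- ctrl.hand_in(): hands the job in; it is judged then, once.
The state is a dict: "time_s": time; "qpos": joint angles; "joint_vel": joint speeds; "tau": joint torques, N m; "ee_pos": TCP position; "eef_rot": TCP orientation; "force": force on the tool from outside, world axes, zero at the start; "moment": the same for the moment, N m; "grip_width": finger opening in m; "grip_force": force on a finger pad.
Only numpy, scipy, OpenCV 4.12 (cv2) and the standard library are available. Lean on these libraries where they do the work, as an engineer would, in place of code of your own. Each camera call takes 0.05 s, during which the arm holds its last target. There are 200 camera calls.

TASK

Get the ring ready for laser marking: first move the chuck jaw and the centre cone, which block the dock, onto the rubber mat, then draw the post fixture out from under the dock's hood, seat it flat in the pocket of the black marking plate, and put the brass ring over its post so that it lies flat on the fixture. Stand the jaw and the cone back upright in the dock, each where it stood at the start and the jaw turned as it was, and do not disturb the black lens.

Things in the scene. Friction and masses are not known exactly. Their poses are not given: they have to be found in the camera images.
- dock: Fixed steel dock, origin on the bench, open front to its -x. Floor plate 6 mm thick, x -120 to +110, y -100 to +100 mm. A flat grey hood (underside 26, top 32 mm above the bench) covers x +30 to +110 mm, on 8 mm cheeks at y +-96 mm under the hood only. Two black 66 mm square marks, flush, at x -85, y +-50 mm: places of jaw and cone.
- fixture: Loose, 0.4 kg: aluminium base 100 (x) x 80 (y) x 12 mm, upright round steel post (22 mm diameter) at x -20, y 0, its top 72 mm above the underside: the handle. Origin: centre of underside. Starts on the dock floor, turned like the dock within 0.05 rad, rear 40 mm under the hood: draw it 50 to 75 mm to the dock's -x before lifting; jaw and cone block that way.
- jaw: Loose steel stepped chuck jaw, 0.5 kg, 56 (x) x 34 (y) mm. Heights: 24 mm overall, 42 mm from x -10 to +28, 58 mm from x +8 to +28 mm. Origin: centre of underside. Grip across the 34 mm width. Starts on one of the dock's two marks (which one varies), its x within 0.2 rad of the dock's x.
- cone: Loose steel centre cone, 0.5 kg: cylinder 44 mm diameter and 36 mm tall, with a cone on top, 38 mm diameter at its foot, tip at 60 mm. Origin at the centre of the underside. Grip the cylinder. Starts on the dock's other mark.
- ring: Loose brass ring lying flat on the bench, 56 mm outside and 40 mm inside diameter, 16 mm high, 0.15 kg. Origin at the centre of the underside. Grip it across its outside.
- lens: Round black lens housing with a glass top, 60 mm diameter flange, 30 mm high, standing on the bench; origin at the centre of the underside. Leave it alone. Ring and lens swap sides of the bench from start to start.
- mat: Fixed black rubber mat, 190 (x) x 110 (y) x 4 mm thick, the side area. Origin under its centre on the bench. Left or right of the dock; mat and marking plate swap sides from start to start.
- plate: Fixed black marking plate 160 (x) x 130 (y) x 8 mm thick, with a rectangular pocket on it: a frame of aluminium strips standing 6 mm above the plate (14 mm above the bench), 8 mm wide, inside opening 116 (x) x 96 (y) mm, centred. The fixture's base goes flat inside it, either way round. Origin under the plate's centre on the bench.
There are look-alikes about, which are no part of the job. Several things have the shape of the fixture; the one meant has the colours described above.

How it is judged:
On the way, in this order (a step that is already met when the one before it is completed fails the run):
1. jaw and cone both stand upright on the rubber mat (x of jaw in the frame of mat between -0.095 and 0.095 m and y of jaw in the frame of mat between -0.055 and 0.055 m and z of jaw in the frame of mat between -0.001 and 0.008 m and angle between each of jaw, cone's own z axis and vertical below 0.1 rad and x of cone in the frame of mat between -0.095 and 0.095 m and y of cone in the frame of mat between -0.055 and 0.055 m and z of cone in the frame of mat between -0.001 and 0.008 m), for 0.2 s.
2. the post fixture lies flat in the pocket of the marking plate (x of fixture in the frame of plate between -0.014 and 0.014 m and y of fixture in the frame of plate between -0.014 and 0.014 m and z of fixture in the frame of plate between 0.004 and 0.0115 m and angle between fixture's own z axis and vertical below 0.05 rad and angle between the x axis of fixture and the x axis of plate, either way round below 0.25 rad and linear speed of fixture below 0.02 m/s), for 0.2 s.
At the end, for the whole second after the job is handed in: Fixture flat in the plate's pocket (14 mm each way, 0.25 rad, either way round); ring flat on its base around the post; jaw and cone upright in the dock within 15 mm of where they started, the jaw along the dock's x within 0.45 rad; all released and at rest (all of step 2 and x of ring in the frame of fixture between -0.034 and -0.006 m and y of ring in the frame of fixture between -0.014 and 0.014 m and z of ring in the frame of fixture between 0.008 and 0.016 m and angle between each of ring, jaw, cone's own z axis and vertical below 0.1 rad and distance of each of jaw, cone from where it was at the start of the episode below 0.015 m and angle between the x axis of jaw and the x axis of dock, either way round below 0.45 rad and linear speed of each of jaw, cone, ring below 0.02 m/s); the robot touches nothing.
It fails at once if the lens is moved by more than 15 mm or tipped (distance of lens from where it was at the start of the episode above 0.015 m or angle between lens's own z axis and vertical above 0.3 rad).
It also fails if it takes over 136 s, if anything falls off the work surface, if the arm or the gripper's body presses on something with over 40 N, if the wrist force passes 120 N, or if a joint passes its speed limit or range.

## Working session

There is one attempt and no reset: what is moved stays moved. The work goes in short steps, Python scripts to look and compute and a tool call to move; the robot and the scene stay as the last step left them, time stands still between calls to the robot, and variables do not carry over. Pictures are saved under pics/ and viewed, at most 14 in all, crops included, and the job is handed in when it is done.

Besides the shell and the picture viewer there is one more tool, called after ">>>" by a JSON object that holds its "fn" and its "kwargs", one argument or row to a line. arm_command: Moves the arm, as the interface text tells. Its arguments: {"type":"object","properties":{"plan":{"type":"array"},"squeeze":{"type":"number"}},"required":["plan"]}

```bash
mkdir -p pics; cat > h.py <<'E'
import numpy as np, cv2
from station import ctrl, cams
def shot(n):
    p,d=cams.camera(n); return p.copy(),d.copy()
def W(n,u,v,depth=None,z=None):
    i=cams.camera_info(n); T=np.linalg.inv(np.array(i["world_to_cam"]))
    r=np.array([(u-i["cx"])/i["fx"],(v-i["cy"])/i["fy"],1.])
    if depth is not None: return T[:3,:3]@(r*depth)+T[:3,3]
    d=T[:3,:3]@r; return T[:3,3]+d*(z-T[2,3])/d[2]
def cloud(n,d):
    i=cams.camera_info(n); T=np.linalg.inv(np.array(i["world_to_cam"]))
    v,u=np.mgrid[:d.shape[0],:d.shape[1]]
    P=np.stack([(u-i["cx"])/i["fx"]*d,(v-i["cy"])/i["fy"]*d,d],-1)
    return P@T[:3,:3].T+T[:3,3]
E
python3 - <<'E'
from h import *
for n in("top","side"):
    p,d=shot(n); cv2.imwrite(f"pics/{n}0.png",p); np.savez(f"{n}0.npz",p=p,d=d)
    i=cams.camera_info(n); T=np.linalg.inv(np.array(i["world_to_cam"])); print(n,i["fx"],T.round(3).tolist())
o=ctrl.get_obs(); print(o)
E
```

```text
top 363.3777545140079 [[0.027, -0.998, 0.051, 0.434], [-1.0, -0.027, 0.009, -0.019], [-0.008, -0.052, -0.999, 0.998], [0.0, 0.0, 0.0, 1.0]]
side 387.36599654439783 [[0.712, -0.541, 0.447, 0.035], [-0.702, -0.55, 0.453, -0.476], [0.0, -0.636, -0.771, 0.84], [0.0, 0.0, 0.0, 1.0]]
{'time_s': 0.1, 'qpos': array([ 1.09840778e+00,  3.00414070e-01,  1.52152455e+00, -1.47534806e-05,
        1.32067182e+00, -6.65704882e-02]), 'joint_vel': array([ 0.00146382, -0.00098102, -0.00235892,  0.00080387,  0.00191686,
       -0.00265982]), 'tau': array([ 4.18308537e-04, -5.32650447e+01, -3.53278077e+01,  7.09770690e-02,
        2.35407829e-02, -8.38768142e-05]), 'ee_pos': array([0.21700973, 0.50512632, 0.20494152]), 'eef_rot': array([-3.14057617e+00, -5.34452970e-05,  2.73577823e+00]), 'force': array([ 0.60950418,  0.21174883, -0.41194304]), 'moment': array([ 0.01331196, -0.01592363,  0.05181513]), 'grip_force': 0.0, 'grip_width': 0.09406379624715602}
```

View pics/top0.png

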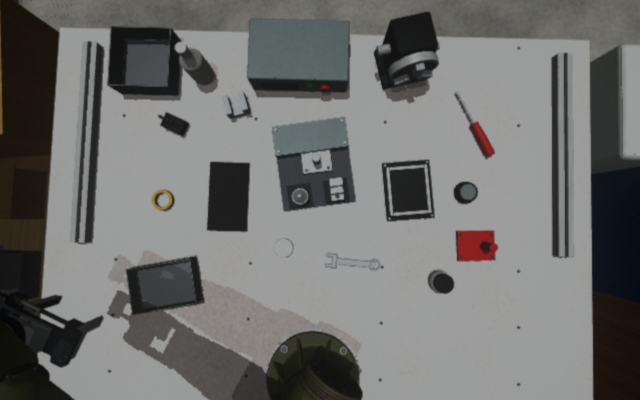

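View pics/side0.png

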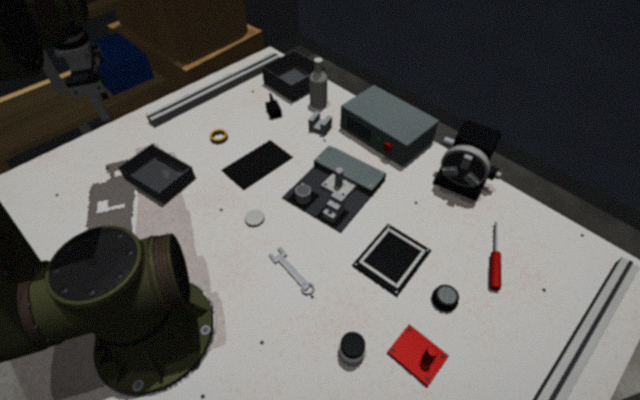

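The top view shows the dock at (315,165), with its hood towards the top and the aluminium/steel fixture at (317,161). In front of it are the cone at (299,197) and the jaw at (336,190). The mat is at (228,196), the plate at (408,190) and the brass ring at (163,200). The dark round things at (466,192) and (441,281) are the lens and its double, and I will avoid both. Fixture look-alikes are the red one at (476,246) and the grey bracket at (237,105). I choose (317,161) because it is grey and under the hood. The pale disc at (284,247) is not the ring.

```bash
cat > m.py <<'E'
from h import *
t=np.load("top0.npz"); s=np.load("side0.npz")
C=cloud("top",t["d"]); S=cloud("side",s["d"])
def rect(mask,n,z,lab):
    c=max(cv2.findContours(mask.astype(np.uint8),0,1)[0],key=cv2.contourArea)
    b=cv2.boxPoints(cv2.minAreaRect(c)); w=np.array([W(n,*q,z=z) for q in b])[:,:2]
    e=[w[1]-w[0],w[2]-w[1]]; print(lab,"ctr",w.mean(0).round(4),[(round(float(np.hypot(*k)),4),round(float(np.degrees(np.arctan2(k[1],k[0]))),1)) for k in e])
def box(a,u0,u1,v0,v1):
    m=np.zeros((400,640),bool); m[v0:v1,u0:u1]=1; return m&a
g=cv2.cvtColor(t["p"],6); gs=cv2.cvtColor(s["p"],6)
print("bench z",np.median(C[240:250,220:240,2]),"side",np.median(S[200:206,240:250,2]))
for u,v,l in[(317,160,'post'),(299,197,'cone'),(336,183,'jaw'),(336,197,'jawlow'),(310,137,'hood'),(228,196,'mat'),(408,190,'plate'),(290,170,'dock'),(388,190,'frame')]:
    print(l,C[v,u].round(4),"max",C[v-5:v+6,u-5:u+6,2].max().round(4))
rect(box(g<60,200,256,155,240),"top",.004,"mat")
rect(box(g<70,375,440,155,225),"top",.008,"plate")
rect(box((g>120),384,434,163,218)&(g<999),"top",.014,"frame")
hs=t["p"].astype(int)
rect(box((C[...,2]>.022)&(g>85),265,355,110,160),"top",.032,"hood")
hsv=cv2.cvtColor(t["p"],40); m=(hsv[...,0]>12)&(hsv[...,0]<35)&(hsv[...,1]>90)
rect(box(m,140,185,180,220),"top",.016,"ring")
hv=cv2.cvtColor(s["p"],40); m=(hv[...,0]>12)&(hv[...,0]<35)&(hv[...,1]>90)
rect(box(m,200,235,120,150),"side",.016,"ring side")
# heights above dock in both
for n,D in(("top",C),("side",S)):
    for l,(x0,x1,y0,y1,z0,z1) in dict(cone=(.3,.53,.0,.09,.028,.07),jaw=(.3,.53,-.09,-.03,.03,.07),post=(.45,.6,-.06,.06,.05,.085),ring=(.3,.5,.32,.5,.008,.03)).items():
        k=(D[...,0]>x0)&(D[...,0]<x1)&(D[...,1]>y0)&(D[...,1]<y1)&(D[...,2]>z0)&(D[...,2]<z1)
        P=D[k]; 
        if len(P): print(n,l,len(P),"med",np.median(P,0).round(4),"mid",((P.min(0)+P.max(0))/2).round(4),P.min(0).round(3),P.max(0).round(3))
a=cv2.resize(t["p"][105:220,260:365],None,fx=5,fy=5,interpolation=2)[:575]
b=cv2.resize(s["p"][140:235,275:395],None,fx=2.3,fy=2.3,interpolation=2)
o=np.zeros((575,800,3),np.uint8); o[:,:525]=a; o[:b.shape[0],525:525+b.shape[1]]=b[:,:275]
cv2.imwrite("pics/crop0.png",cv2.convertScaleAbs(o,alpha=1.6))
E
python3 m.py
```

```text
bench z -0.0015539549311434642 side 0.00024013999552541243
post [0.5753 0.0031 0.077 ] max 0.0801
cone [0.4801 0.047  0.065 ] max 0.9984
jaw [ 0.5192 -0.0474  0.0607] max 0.9984
jawlow [ 0.4847 -0.0494  0.0268] max 0.9984
hood [0.6442 0.0248 0.0305] max 0.0349
mat [0.4807 0.2472 0.0011] max 0.9984
plate [ 0.5103 -0.2463  0.0051] max 0.9984
dock [0.5566 0.0782 0.0058] max 0.0082
frame [ 0.5083 -0.1905  0.0123] max 0.9984
mat ctr [0.4802 0.2465] [(0.1877, 0.1), (0.1077, -90.9)]
plate ctr [ 0.5104 -0.2446] [(0.1297, -83.7), (0.158, -174.6)]
frame ctr [ 0.5112 -0.2504] [(0.1004, -83.7), (0.1285, -174.6)]
hood ctr [0.6461 0.0248] [(0.2, -80.7), (0.0787, -171.0)]
ring ctr [0.4657 0.4224] [(0.0546, -88.5), (0.0516, -177.2)]
ring side ctr [0.461  0.4176] [(0.0516, -44.6), (0.0576, -125.8)]
top cone 214 med [0.4826 0.0452 0.0464] mid [0.4829 0.0463 0.0478] [0.463 0.025 0.028] [0.503 0.067 0.067]
top jaw 209 med [ 0.5104 -0.0484  0.0487] mid [ 0.5044 -0.0498  0.0484] [ 0.479 -0.068  0.03 ] [ 0.53  -0.032  0.067]
top post 240 med [0.5214 0.0032 0.0626] mid [ 0.5307 -0.0006  0.065 ] [ 0.47 -0.06  0.05] [0.591 0.059 0.08 ]
top ring 208 med [0.4595 0.4163 0.014 ] mid [0.3962 0.3883 0.0185] [0.3   0.325 0.008] [0.492 0.452 0.029]
side cone 205 med [0.4783 0.0379 0.0451] mid [0.4839 0.0451 0.0482] [0.463 0.023 0.028] [0.505 0.068 0.068]
side jaw 299 med [ 0.5088 -0.052   0.0482] mid [ 0.5034 -0.0505  0.049 ] [ 0.477 -0.07   0.03 ] [ 0.53  -0.031  0.068]
side post 268 med [ 0.5217 -0.0016  0.0634] mid [ 0.5323 -0.0015  0.0656] [ 0.469 -0.06   0.05 ] [0.595 0.057 0.081]
side ring 206 med [0.4508 0.4027 0.0158] mid [0.3972 0.3874 0.0188] [0.3   0.324 0.008] [0.494 0.451 0.03 ]
```

View pics/crop0.png

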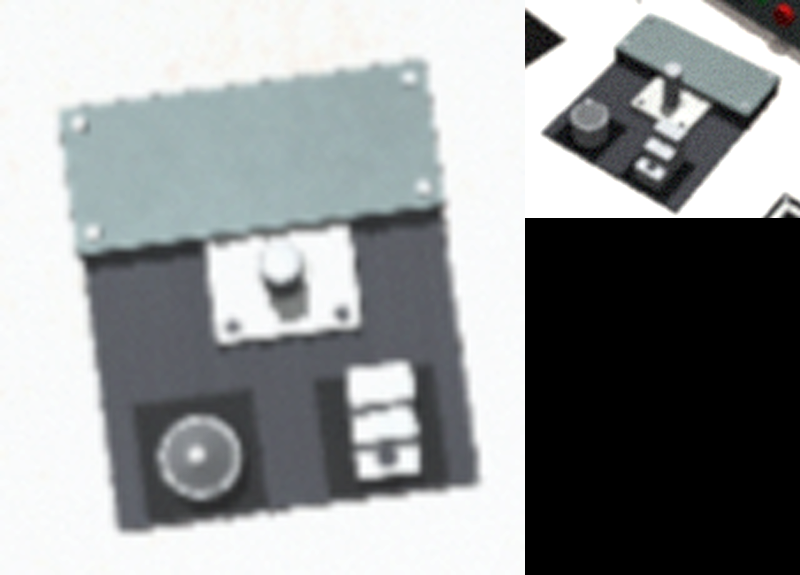

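Crop check: the chosen fixture at top (317,161) has a pale base, a steel post and its rear under the grey hood, so it matches. The cone is on the left mark and the jaw on the right, with its tall step towards the hood. Next I refine the jaw, cone, post and ring poses from both views.

```bash
cat >> h.py <<'E'
from scipy.spatial.transform import Rotation as Rr
def rows(ts,start=None):
    """ts: list of (x,y,z,yaw) world TCP; prints shift mm/turn in the tool frame at call start for each, chained"""
    if start is None:
        o=ctrl.get_obs(); p=o["ee_pos"]; R=Rr.from_euler("xyz",o["eef_rot"])
    else: p=np.array(start[:3]); R=Rr.from_euler("xyz",[np.pi,0,start[3]])
    for t in ts:
        Q=Rr.from_euler("xyz",[np.pi,0,t[3]])
        print("  ",np.round(R.inv().apply(np.array(t[:3])-p)*1e3,1).tolist(),np.round((R.inv()*Q).as_rotvec(),3).tolist())
E
cat > m2.py <<'E'
from h import *
def fit(P,l):
    r=cv2.minAreaRect((P[:,:2]*1000).astype(np.float32)); b=cv2.boxPoints(r); e=[b[1]-b[0],b[2]-b[1]]
    print(l,len(P),np.round(r[0],1),[(round(float(np.hypot(*k)),1),round(float(np.degrees(np.arctan2(k[1],k[0]))),1)) for k in e],"zmed",np.median(P[:,2]).round(4))
def sel(D,x0,x1,y0,y1,z0,z1):
    k=(D[...,0]>x0)&(D[...,0]<x1)&(D[...,1]>y0)&(D[...,1]<y1)&(D[...,2]>z0)&(D[...,2]<z1); return D[k]
if __name__=="__main__":
    for n in("top","side"):
        D=cloud(n,np.load(n+"0.npz")["d"]); print(n)
        fit(sel(D,.44,.55,-.09,-.02,.055,.068),"jaw top"); fit(sel(D,.44,.55,-.09,-.02,.041,.055),"jaw mid"); fit(sel(D,.44,.55,-.09,-.02,.02,.041),"jaw low"); fit(sel(D,.44,.55,-.09,-.02,.018,.07),"jaw all")
        fit(sel(D,.44,.54,.0,.09,.018,.07),"cone all"); fit(sel(D,.44,.54,.0,.09,.055,.07),"cone tip")
        fit(sel(D,.545,.62,-.04,.04,.068,.085),"post top"); fit(sel(D,.53,.60,-.045,.06,.0125,.0225),"base")
        fit(sel(D,.42,.51,.37,.47,.009,.022),"ring")
        fit(sel(D,.42,.6,-.33,-.17,.0105,.018),"frame")
    rows([(.505,-.05,.15,3.24)])
E
python3 m2.py
```

```text
top
jaw top 105 [522.1 -46.7] [(33.7, -81.5), (20.1, 8.5)] zmed 0.0624
jaw mid 93 [511.  -48.6] [(33.8, -81.1), (33.7, 8.9)] zmed 0.0463
jaw low 93 [501.5 -49.9] [(33.4, -80.8), (50.6, 9.2)] zmed 0.0284
jaw all 292 [504.3 -49.6] [(33.8, -80.8), (56.2, 9.2)] zmed 0.0466
cone all 216 [482.9  46.3] [(42.3, -88.3), (39.9, 1.7)] zmed 0.0464
cone tip 42 [483.1  45. ] [(15.5, -88.1), (15.8, 1.9)] zmed 0.06
post top 58 [581.8   5.9] [(20.5, -88.4), (18.6, 1.6)] zmed 0.0763
base 434 [578.3   5.5] [(80.2, -82.3), (53.7, 7.7)] zmed 0.0163
ring 176 [465.2 423.9] [(54.1, -21.4), (54.4, 68.6)] zmed 0.0139
frame 432 [ 504.9 -243.9] [(118.7, -83.5), (148.6, 6.5)] zmed 0.0124
side
jaw top 103 [524.2 -47.8] [(33.0, -82.9), (21.9, 7.1)] zmed 0.0641
jaw mid 126 [514.7 -49.3] [(34.5, -79.3), (39.7, 10.7)] zmed 0.0484
jaw low 166 [504.9 -50.6] [(35.3, -79.1), (55.7, 10.9)] zmed 0.0307
jaw all 407 [506.3 -50.8] [(34.9, -80.8), (59.2, 9.2)] zmed 0.0464
cone all 241 [483.4  43.1] [(41.4, -45.9), (38.1, 44.1)] zmed 0.0433
cone tip 43 [482.3  44.5] [(18.9, -42.7), (18.9, 47.3)] zmed 0.0591
post top 53 [584.8   5.2] [(18.5, -81.2), (22.2, 8.8)] zmed 0.0783
base 289 [574.9   5.3] [(82.9, -87.6), (48.8, 2.4)] zmed 0.0188
ring 133 [466.3 422. ] [(54.3, -38.9), (54.4, 51.1)] zmed 0.0154
frame 847 [ 510.7 -247. ] [(128.5, -83.9), (157.2, 6.1)] zmed 0.0135
   [-483.7, -396.3, 55.3] [-0.001, -0.0, -0.504]
```

The manual's scale: shifts go in shares of 750 mm and turns go in shares of pi rad. Converting my numbers, -490 mm / 750 = -0.6533, -393 mm / 750 = -0.524, -0.565 rad / 3.1416 = -0.1798.

>>> {"fn": "arm_command", "kwargs": {
  "plan": [
    [[-0.6533,-0.524,0.08,0,0,-0.1798,-1],[-0.6533,-0.524,0.08,0,0,-0.1798,-1],[-0.6533,-0.524,0.08,0,0,-0.1798,-1],[-0.6533,-0.524,0.08,0,0,-0.1798,-1],[-0.6533,-0.524,0.08,0,0,-0.1798,-1],[-0.6533,-0.524,0.08,0,0,-0.1798,-1],[-0.6533,-0.524,0.08,0,0,-0.1798,-1],[-0.6533,-0.524,0.08,0,0,-0.1798,-1],[-0.6533,-0.524,0.08,0,0,-0.1798,-1],[-0.6533,-0.524,0.08,0,0,-0.1798,-1],[-0.6533,-0.524,0.08,0,0,-0.1798,-1],[-0.6533,-0.524,0.08,0,0,-0.1798,-1]]
  ],
  "squeeze": 40
}}

```text
time_s: 1.3
ee_pos: [0.4908, -0.0101, 0.1497]
eef_rot: [3.142, -0.0, -2.983]
force: [0.8, 0.9, -0.1]
grip_width: 0.094
grip_force: 0.0
```

```bash
python3 - <<'E'
from h import *
o=ctrl.get_obs(); print(o["time_s"],o["ee_pos"],o["eef_rot"])
rows([(.513,-.0487,.145,3.30),(.513,-.0487,.020,3.30)])
E
```

```text
1.3 [ 0.49082958 -0.01009117  0.14965216] [ 3.14152617e+00 -4.27127333e-05 -2.98257949e+00]
   [-15.8, -41.6, 4.6] [0.0, -0.0, 0.001]
   [-15.8, -41.6, 129.6] [0.0, -0.0, 0.001]
```

>>> {"fn": "arm_command", "kwargs": {
  "plan": [
    [[0,0,0,0,0,0,-1],[0,0,0,0,0,0,-1],[0,0,0,0,0,0,-1]]
  ]
}}

```text
time_s: 1.6
ee_pos: [0.4899, -0.0072, 0.1498]
eef_rot: [3.141, -0.0, -2.982]
force: [0.7, -0.2, 0.5]
grip_width: 0.094
grip_force: 0.0
```

```bash
python3 - <<'E'
from h import *
o=ctrl.get_obs(); print(o["time_s"],o["ee_pos"],o["eef_rot"])
rows([(.513,-.0487,.145,3.30),(.513,-.0487,.020,3.30)])
print("to mat",); rows([(.513,-.0487,.16,3.30),(.513+.02,.2465,.16,3.1416),(.533,.2465,.022,3.1416)],(.513,-.0487,.02,3.30))
E
```

```text
1.6 [ 0.48991679 -0.00716153  0.1498464 ] [ 3.14134459e+00 -3.86873274e-04 -2.98167274e+00]
   [-16.2, -44.7, 4.8] [0.0, -0.0, 0.002]
   [-16.2, -44.7, 129.8] [0.0, -0.0, 0.002]
to mat
   [0.0, 0.0, -140.0] [0.0, 0.0, 0.0]
   [-66.3, 288.3, -140.0] [0.0, -0.0, 0.158]
   [-66.3, 288.3, -2.0] [0.0, -0.0, 0.158]
```

Scaled: 130 mm / 750 = 0.1733, 125 mm / 750 = 0.1667.

>>> {"fn": "arm_command", "kwargs": {
  "plan": [
    [[-0.0213,-0.0593,0.0067,0,0,0,-1],[-0.0213,-0.0593,0.04,0,0,0,-1],[-0.0213,-0.0593,0.0933,0,0,0,-1],[-0.0213,-0.0593,0.14,0,0,0,-1],[-0.0213,-0.0593,0.1667,0,0,0,-1],[-0.0213,-0.0593,0.1733,0,0,0,-1],[-0.0213,-0.0593,0.1733,0,0,0,-1],[-0.0213,-0.0593,0.1733,0,0,0,1],[-0.0213,-0.0593,0.1733,0,0,0,1],[-0.0213,-0.0593,0.1733,0,0,0,1],[-0.0213,-0.0593,0.1733,0,0,0,1],[-0.0213,-0.0593,0.1733,0,0,0,1]]
  ],
  "squeeze": 40
}}

```text
time_s: 2.8
ee_pos: [0.5133, -0.0494, 0.0202]
eef_rot: [-3.141, 0.0, -2.982]
force: [-0.4, -0.4, 0.3]
grip_width: 0.0578
grip_force: 0.0
```

Scaled: -110 mm / 750 = -0.1467, -80 mm / 750 = -0.1067.

>>> {"fn": "arm_command", "kwargs": {
  "plan": [
    [[0,0,0,0,0,0,1],[0,0,0,0,0,0,1],[0,0,0,0,0,0,1],[0,0,0,0,0,0,1],[0,0,0,0,0,0,1],[0,0,0,0,0,0,1],[0,0,-0.02,0,0,0,1],[0,0,-0.0533,0,0,0,1],[0,0,-0.1067,0,0,0,1],[0,0,-0.1467,0,0,0,1],[0,0,-0.1467,0,0,0,1]]
  ]
}}

```text
time_s: 3.9
ee_pos: [0.5147, -0.0498, 0.1332]
eef_rot: [-3.139, 0.005, -2.982]
force: [0.9, -0.5, -4.6]
grip_width: 0.0339
grip_force: 40.0
```

```bash
python3 - <<'E'
from h import *
o=ctrl.get_obs(); print(o["time_s"],o["ee_pos"],o["eef_rot"])
rows([(.533,.2465,.13,3.1416),(.533,.2465,.0185,3.1416)])
E
```

```text
3.9 [ 0.5146901  -0.04981519  0.13319546] [-3.13941312  0.00544216 -2.98243736]
   [-65.0, 289.7, 2.9] [-0.002, 0.006, 0.159]
   [-64.4, 289.9, 114.4] [-0.002, 0.006, 0.159]
```

Scaled: 290 mm / 750 = 0.3867, 107 mm / 750 = 0.1427, 0.159 rad / 3.1416 = 0.0506.

>>> {"fn": "arm_command", "kwargs": {
  "plan": [
    [[-0.0867,0.3867,0,0,0,0.0506,1],[-0.0867,0.3867,0,0,0,0.0506,1],[-0.0867,0.3867,0,0,0,0.0506,1],[-0.0867,0.3867,0,0,0,0.0506,1],[-0.0867,0.3867,0,0,0,0.0506,1],[-0.0867,0.3867,0,0,0,0.0506,1],[-0.0867,0.3867,0,0,0,0.0506,1],[-0.0867,0.3867,0,0,0,0.0506,1],[-0.0867,0.3867,0.0533,0,0,0.0506,1],[-0.0867,0.3867,0.1067,0,0,0.0506,1],[-0.0867,0.3867,0.1333,0,0,0.0506,1],[-0.0867,0.3867,0.1427,0,0,0.0506,1]]
  ]
}}

```text
time_s: 5.1
ee_pos: [0.53, 0.2451, 0.0196]
eef_rot: [-3.139, -0.005, 3.14]
force: [0.7, -0.6, -4.4]
grip_width: 0.0339
grip_force: 40.0
```

```bash
python3 - <<'E'
from h import *
o=ctrl.get_obs(); print(o["time_s"],o["ee_pos"],o["eef_rot"])
rows([(.533,.2465,.0185,3.1416)])
print("cone");rows([(.483,.045,.1,3.30),(.483,.045,.014,3.30)],(.533,.2465,.1,3.1416))
E
```

```text
5.1 [0.52999238 0.24510221 0.01963561] [-3.13945655 -0.00474011  3.14016522]
   [-3.0, 1.4, 1.1] [-0.002, -0.005, -0.001]
cone
   [50.0, -201.5, -0.0] [0.0, 0.0, -0.158]
   [50.0, -201.5, 86.0] [0.0, 0.0, -0.158]
```

>>> {"fn": "arm_command", "kwargs": {
  "plan": [
    [[0,0,0,0,0,0,1],[0,0,0,0,0,0,1],[0,0,0,0,0,0,1]]
  ]
}}

```text
time_s: 5.4
ee_pos: [0.5322, 0.2473, 0.0243]
eef_rot: [3.141, 0.002, 3.141]
force: [-0.5, 0.4, -5.1]
grip_width: 0.0341
grip_force: 40.0
```

Scaled: -100 mm / 750 = -0.1333, -60 mm / 750 = -0.08.

>>> {"fn": "arm_command", "kwargs": {
  "plan": [
    [[0,0,0.004,0,0,0,1],[0,0,0.0067,0,0,0,1],[0,0,0.0073,0,0,0,1],[0,0,0.0073,0,0,0,1],[0,0,0.0073,0,0,0,-1],[0,0,0.0073,0,0,0,-1],[0,0,0.0073,0,0,0,-1],[0,0,0.0073,0,0,0,-1],[0,0,-0.0267,0,0,0,-1],[0,0,-0.08,0,0,0,-1],[0,0,-0.1333,0,0,0,-1],[0,0,-0.1333,0,0,0,-1]]
  ]
}}

```text
time_s: 6.6
ee_pos: [0.5336, 0.2482, 0.1285]
eef_rot: [3.138, 0.008, -3.141]
force: [0.7, -0.6, 0.1]
grip_width: 0.0929
grip_force: 0.0
```

```bash
python3 - <<'E'
from h import *
o=ctrl.get_obs(); print(o["time_s"],o["ee_pos"],o["eef_rot"])
print("cone");rows([(.483,.045,.12,3.30),(.483,.045,.014,3.30)])
E
```

```text
6.6 [0.53355387 0.24815084 0.12851897] [ 3.13840448  0.00811581 -3.14132995]
cone
   [50.7, -203.2, 7.5] [0.003, 0.008, -0.158]
   [51.5, -203.5, 113.5] [0.003, 0.008, -0.158]
```

Scaled: -202.5 mm / 750 = -0.27, 50 mm / 750 = 0.0667, -0.158 rad / 3.1416 = -0.0503.

>>> {"fn": "arm_command", "kwargs": {
  "plan": [
    [[0.0667,-0.27,0.004,0,0,-0.0503,-1],[0.0667,-0.27,0.004,0,0,-0.0503,-1],[0.0667,-0.27,0.004,0,0,-0.0503,-1],[0.0667,-0.27,0.004,0,0,-0.0503,-1],[0.0667,-0.27,0.004,0,0,-0.0503,-1],[0.0667,-0.27,0.004,0,0,-0.0503,-1],[0.0667,-0.27,0.004,0,0,-0.0503,-1],[0.0667,-0.27,0.004,0,0,-0.0503,-1],[0.0667,-0.27,0.04,0,0,-0.0503,-1]]
  ]
}}

```text
time_s: 7.5
ee_pos: [0.4834, 0.046, 0.0949]
eef_rot: [-3.141, 0.005, -2.982]
force: [0.2, -0.6, -0.8]
grip_width: 0.0939
grip_force: 0.0
```

```bash
python3 - <<'E'
from h import *
from m2 import *
o=ctrl.get_obs(); print(o["time_s"],o["ee_pos"],o["eef_rot"])
rows([(.483,.045,.0145,3.30)])
p,d=shot("side"); D=cloud("side",d)
fit(sel(D,.4,.6,.18,.32,.02,.075),"jaw on mat"); 
o=ctrl.get_obs(); print(o["time_s"],o["ee_pos"],o["eef_rot"])
E
```

```text
7.5 [0.48338364 0.04599023 0.09489113] [-3.140879    0.00525335 -2.98159973]
   [1.0, -0.9, 80.4] [-0.001, 0.005, 0.002]
jaw on mat 206 [525.3 245.1] [(58.0, -0.8), (36.6, 89.2)] zmed 0.0312
7.55 [0.48051065 0.04585667 0.08929159] [ 3.14117830e+00 -2.56989792e-03 -2.98173799e+00]
```

Scaled: 77 mm / 750 = 0.1027, 65 mm / 750 = 0.0867.

>>> {"fn": "arm_command", "kwargs": {
  "plan": [
    [[0,-0.0007,0.0533,0,0,0,-1],[0,-0.0007,0.0867,0,0,0,-1],[0,-0.0007,0.1027,0,0,0,-1],[0,-0.0007,0.1027,0,0,0,1],[0,-0.0007,0.1027,0,0,0,1],[0,-0.0007,0.1027,0,0,0,1],[0,-0.0007,0.1027,0,0,0,1],[0,-0.0007,0.1027,0,0,0,1],[0,-0.0007,0.1027,0,0,0,1],[0,-0.0007,0.1027,0,0,0,1],[0,-0.0007,0.1027,0,0,0,1],[0,-0.0007,0.1027,0,0,0,1]]
  ]
}}

```text
time_s: 8.75
ee_pos: [0.4816, 0.0446, 0.0162]
eef_rot: [3.141, 0.0, -2.983]
force: [-1.7, 4.4, 4.9]
grip_width: 0.0431
grip_force: 40.0
```

>>> {"fn": "arm_command", "kwargs": {
  "plan": [
    [[0,0,0,0,0,0,1],[0,0,0,0,0,0,1]]
  ]
}}

```text
time_s: 8.95
ee_pos: [0.4816, 0.0446, 0.0162]
eef_rot: [3.141, 0.0, -2.983]
force: [-1.7, 4.2, 5.7]
grip_width: 0.0433
grip_force: 40.0
```

```bash
python3 - <<'E'
from h import *
o=ctrl.get_obs(); p=o["ee_pos"];print(p)
rows([(p[0],p[1],p[2]+.1,3.30),(.435,.2465,p[2]+.1,3.1416),(.435,.2465,p[2]-.0015,3.1416)])
E
```

```text
[0.48164468 0.04455918 0.01622913]
   [-0.0, 0.0, -100.0] [0.0, 0.0, -0.0]
   [14.2, 206.8, -99.9] [0.0, 0.0, 0.158]
   [14.3, 206.8, 1.6] [0.0, 0.0, 0.158]
```

Scaled: 207 mm / 750 = 0.276, -100 mm / 750 = -0.1333, 0.158 rad / 3.1416 = 0.0503.

>>> {"fn": "arm_command", "kwargs": {
  "plan": [
    [[0,0,-0.02,0,0,0,1],[0,0,-0.0667,0,0,0,1],[0,0,-0.12,0,0,0,1],[0.0187,0.276,-0.1333,0,0,0.0503,1],[0.0187,0.276,-0.1333,0,0,0.0503,1],[0.0187,0.276,-0.1333,0,0,0.0503,1],[0.0187,0.276,-0.1333,0,0,0.0503,1],[0.0187,0.276,-0.1333,0,0,0.0503,1],[0.0187,0.276,-0.1333,0,0,0.0503,1],[0.0187,0.276,-0.08,0,0,0.0503,1],[0.0187,0.276,-0.0267,0,0,0.0503,1],[0.0187,0.276,-0.0067,0,0,0.0503,1]]
  ]
}}

```text
time_s: 10.15
ee_pos: [0.4335, 0.2441, 0.0172]
eef_rot: [-3.139, -0.005, 3.141]
force: [-0.4, -0.1, -4.6]
grip_width: 0.0433
grip_force: 40.0
```

>>> {"fn": "arm_command", "kwargs": {
  "plan": [
    [[0,0,0,0,0,0,1],[0,0,0.004,0,0,0,1],[0,0,0.0087,0,0,0,1],[0,0,0.0087,0,0,0,1],[0,0,0.0087,0,0,0,1]]
  ]
}}

```text
time_s: 10.65
ee_pos: [0.4354, 0.2465, 0.015]
eef_rot: [3.141, 0.001, -3.141]
force: [0.2, 0.2, -5.4]
grip_width: 0.0434
grip_force: 40.0
```

Scaled: -135 mm / 750 = -0.18, -100 mm / 750 = -0.1333.

>>> {"fn": "arm_command", "kwargs": {
  "plan": [
    [[0,0,0.0013,0,0,0,1],[0,0,0.0013,0,0,0,1],[0,0,0.0013,0,0,0,-1],[0,0,0.0013,0,0,0,-1],[0,0,0.0013,0,0,0,-1],[0,0,0.0013,0,0,0,-1],[0,0,-0.0267,0,0,0,-1],[0,0,-0.08,0,0,0,-1],[0,0,-0.1333,0,0,0,-1],[0,0,-0.18,0,0,0,-1],[0,0,-0.18,0,0,0,-1],[0,0,-0.18,0,0,0,-1]]
  ]
}}

```text
time_s: 11.85
ee_pos: [0.4351, 0.2465, 0.1494]
eef_rot: [3.141, 0.001, -3.141]
force: [0.8, -0.2, -0.3]
grip_width: 0.094
grip_force: 0.0
```

```bash
python3 - <<'E'
from m2 import *
from h import *
o=ctrl.get_obs(); print(o["ee_pos"])
rows([(.583,.0055,.15,3.30),(.583,.0055,.04,3.30)])
for n in("side","top"):
    p,d=shot(n); D=cloud(n,d); cv2.imwrite(f"pics/{n}1.png",p)
    fit(sel(D,.47,.6,.18,.32,.02,.075),n+" jaw"); fit(sel(D,.38,.47,.18,.32,.02,.075),n+" cone")
E
```

```text
[0.43511607 0.24648583 0.14942848]
   [-147.8, -241.0, -0.6] [0.0, 0.001, -0.158]
   [-147.8, -241.1, 109.4] [0.0, 0.001, -0.158]
side jaw 309 [525.3 245.1] [(37.5, -87.8), (58.0, 2.2)] zmed 0.0441
side cone 209 [437.4 240.3] [(43.1, -27.3), (36.9, 62.7)] zmed 0.0415
top jaw 343 [523.1 246.1] [(56.3, -0.5), (34.7, 89.5)] zmed 0.0441
top cone 0 [0. 0.] [(0.0, 0.0), (0.0, 0.0)] zmed nan
  return _methods._mean(a, axis=axis, dtype=dtype,
  ret = ret.dtype.type(ret / rcount)
```

View pics/side1.png

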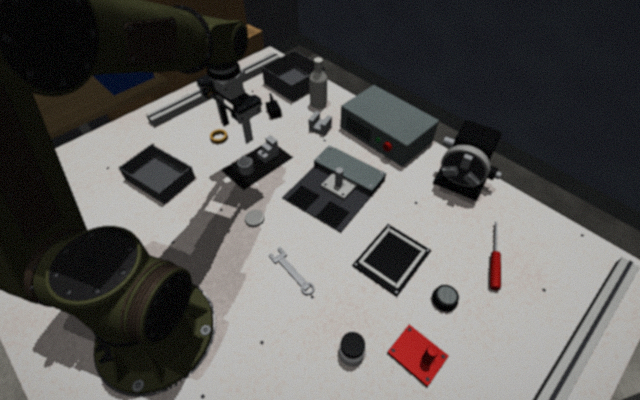

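The jaw at (266,148) and the cone at (246,165) stand upright on the mat, and the fixture is untouched. Next is the post.

Scaled: -241 mm / 750 = -0.3213, -148 mm / 750 = -0.1973, -0.158 rad / 3.1416 = -0.0503.

>>> {"fn": "arm_command", "kwargs": {
  "plan": [
    [[-0.1973,-0.3213,0,0,0,-0.0503,-0.2],[-0.1973,-0.3213,0,0,0,-0.0503,-0.2],[-0.1973,-0.3213,0,0,0,-0.0503,-0.2],[-0.1973,-0.3213,0,0,0,-0.0503,-0.2],[-0.1973,-0.3213,0,0,0,-0.0503,-0.2],[-0.1973,-0.3213,0,0,0,-0.0503,-0.2],[-0.1973,-0.3213,0,0,0,-0.0503,-0.2],[-0.1973,-0.3213,0,0,0,-0.0503,-0.2],[-0.1973,-0.3213,0.0467,0,0,-0.0503,-0.2]]
  ],
  "squeeze": 60
}}

```text
time_s: 12.85
ee_pos: [0.5846, 0.0063, 0.1169]
eef_rot: [-3.14, 0.006, -2.983]
force: [1.1, -0.2, -0.3]
grip_width: 0.0562
grip_force: 0.0
```

>>> {"fn": "arm_command", "kwargs": {
  "plan": [
    [[0,0,0,0,0,0,-0.2],[0,0,0,0,0,0,-0.2]]
  ]
}}

```text
time_s: 13.05
ee_pos: [0.5826, 0.0065, 0.1144]
eef_rot: [3.141, -0.002, -2.982]
force: [0.9, 0.1, -0.1]
grip_width: 0.0563
grip_force: 0.0
```

```bash
python3 - <<'E'
from m2 import *
from h import *
o=ctrl.get_obs(); print(o["ee_pos"],o["eef_rot"])
rows([(.583,.0055,.038,3.30),(.583-.065*.987,.0055-.065*.16,.038,3.30)])
E
```

```text
[0.58255125 0.00648632 0.11442472] [ 3.14122122e+00 -1.60871919e-03 -2.98210947e+00]
   [-0.4, -1.1, 76.4] [0.0, -0.002, 0.001]
   [64.6, -1.2, 76.5] [0.0, -0.002, 0.001]
```

Scaled: 76 mm / 750 = 0.1013, 70 mm / 750 = 0.0933.

>>> {"fn": "arm_command", "kwargs": {
  "plan": [
    [[0,-0.0013,0.06,0,0,0,-0.2],[0,-0.0013,0.0933,0,0,0,-0.2],[0,-0.0013,0.1013,0,0,0,-0.2],[0,-0.0013,0.1013,0,0,0,1],[0,-0.0013,0.1013,0,0,0,1],[0,-0.0013,0.1013,0,0,0,1],[0,-0.0013,0.1013,0,0,0,1],[0,-0.0013,0.1013,0,0,0,1],[0,-0.0013,0.1013,0,0,0,1],[0,-0.0013,0.1013,0,0,0,1],[0,-0.0013,0.1013,0,0,0,1]]
  ],
  "squeeze": 60
}}

```text
time_s: 14.15
ee_pos: [0.5836, 0.005, 0.0394]
eef_rot: [3.141, 0.001, -2.983]
force: [-2.3, 3.7, 5.9]
grip_width: 0.0213
grip_force: 60.0
```

Scaled: 64 mm / 750 = 0.0853, 55 mm / 750 = 0.0733.

>>> {"fn": "arm_command", "kwargs": {
  "plan": [
    [[0.02,0,0,0,0,0,1],[0.0467,0,0,0,0,0,1],[0.0733,0,0,0,0,0,1],[0.0853,0,0,0,0,0,1],[0.0853,0,0,0,0,0,1],[0.0853,0,0,0,0,0,1]]
  ]
}}

```text
time_s: 14.75
ee_pos: [0.5192, -0.0059, 0.0393]
eef_rot: [-3.142, -0.002, -2.983]
force: [-14.8, -2.3, 17.6]
grip_width: 0.021
grip_force: 60.0
```

```bash
python3 - <<'E'
from m2 import *
from h import *
o=ctrl.get_obs(); print(o["ee_pos"],o["eef_rot"])
for n in("top","side"):
    p,d=shot(n); D=cloud(n,d); cv2.imwrite(f"pics/{n}2.png",p)
    fit(sel(D,.44,.62,-.055,.06,.0125,.0225),n+" base")
c=np.cos(.108);s=np.sin(.108); px,py=.511-.02*c,-.247-.02*s
z=o["ee_pos"][2]
rows([(*o["ee_pos"][:2],z+.09,3.30),(px,py,z+.09,3.25),(px,py,z+.002,3.25)])
E
```

```text
[ 0.51924552 -0.0059112   0.0393263 ] [-3.14151789e+00 -2.44402641e-03 -2.98349894e+00]
top base 3 [496.8 -48.8] [(3.8, -43.5), (1.9, 46.5)] zmed 0.0155
side base 552 [539.5  -4.2] [(81.3, -80.4), (102.3, 9.6)] zmed 0.0186
   [0.3, 0.0, -90.0] [-0.0, -0.003, -0.0]
   [66.4, -235.8, -89.8] [-0.0, -0.003, 0.05]
   [66.1, -235.8, -1.8] [-0.0, -0.003, 0.05]
```

View pics/side2.png

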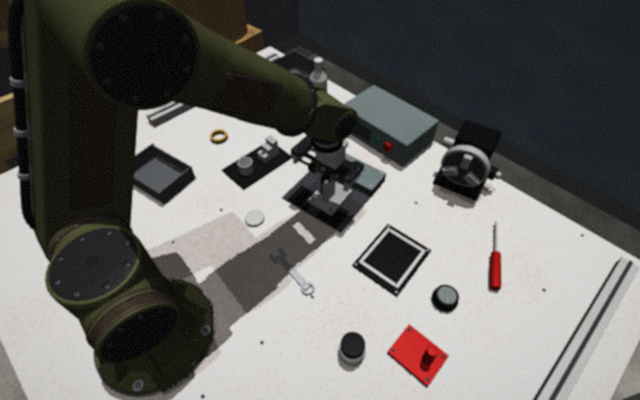

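The fixture at (325,193) is clear of the hood and gripped. Now I lift it and carry it to the plate.

Scaled: -236 mm / 750 = -0.3147, -90 mm / 750 = -0.12, 0.05 rad / 3.1416 = 0.0159.

>>> {"fn": "arm_command", "kwargs": {
  "plan": [
    [[0,0,-0.0107,0,0,0,1],[0,0,-0.0333,0,0,0,1],[0,0,-0.0667,0,0,0,1],[0,0,-0.1067,0,0,0,1],[0.088,-0.3147,-0.12,0,0,0.0159,1],[0.088,-0.3147,-0.12,0,0,0.0159,1],[0.088,-0.3147,-0.12,0,0,0.0159,1],[0.088,-0.3147,-0.12,0,0,0.0159,1],[0.088,-0.3147,-0.12,0,0,0.0159,1],[0.088,-0.3147,-0.12,0,0,0.0159,1],[0.088,-0.3147,-0.12,0,0,0.0159,1],[0.088,-0.3147,-0.08,0,0,0.0159,1]]
  ]
}}

```text
time_s: 16.05
ee_pos: [0.4939, -0.2492, 0.101]
eef_rot: [-3.138, 0.005, -3.033]
force: [-0.2, 1.0, -5.2]
grip_width: 0.0212
grip_force: 60.0
```

>>> {"fn": "arm_command", "kwargs": {
  "plan": [
    [[0,0,0,0,0,0,1],[0,0,0,0,0,0,1],[0,0,0,0,0,0,1]]
  ]
}}

```text
time_s: 16.35
ee_pos: [0.4927, -0.2487, 0.0996]
eef_rot: [-3.141, 0.001, -3.032]
force: [-0.5, 0.1, -3.0]
grip_width: 0.0207
grip_force: 60.0
```

```bash
python3 - <<'E'
from m2 import *
from h import *
o=ctrl.get_obs(); print(o["ee_pos"],o["eef_rot"],o["grip_width"])
p,d=shot("side"); D=cloud("side",d); cv2.imwrite("pics/side3.png",cv2.resize(p[170:320,300:500],None,fx=3,fy=3))
z=o["ee_pos"][2]-.0393+.018
P=sel(D,.42,.62,-.33,-.17,z-.008,z+.008); fit(P,"base air %.3f"%z)
A=np.c_[P[:,:2],np.ones(len(P))]; print(np.linalg.lstsq(A,P[:,2],rcond=None)[0])
c=np.cos(.108);s=np.sin(.108); px,py=.511-.02*c,-.247-.02*s
rows([(px,py,.0393+.002,3.25)])
E
```

```text
[ 0.49272834 -0.24866113  0.09959809] [-3.14088755e+00  9.61350721e-04 -3.03244589e+00] 0.020727321960363046
base air 0.078 813 [ 512.2 -247. ] [(81.0, -83.0), (99.7, 7.0)] zmed 0.0786
[0.01109476 0.00742883 0.07480507]
   [1.7, -0.1, 58.3] [-0.001, 0.001, 0.001]
```

View pics/side3.png

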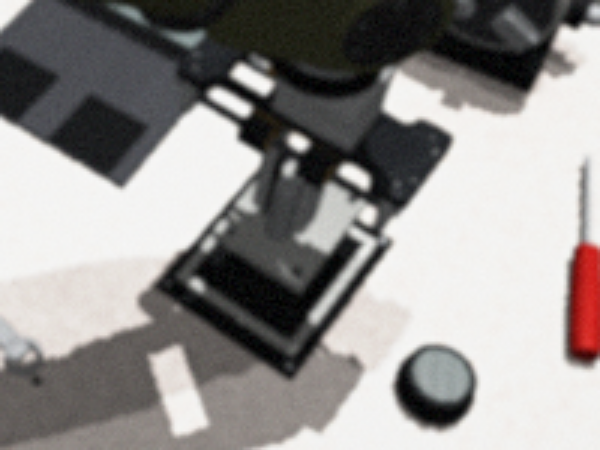

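The fixture hangs level and centred over the pocket, and the lens at the lower right is clear. Now I lower it.

Scaled: 58 mm / 750 = 0.0773, 57 mm / 750 = 0.076.

>>> {"fn": "arm_command", "kwargs": {
  "plan": [
    [[0.0013,0,0.0333,0,0,0,1],[0.0013,0,0.056,0,0,0,1],[0.0013,0,0.0667,0,0,0,1],[0.0013,0,0.072,0,0,0,1],[0.0013,0,0.076,0,0,0,1],[0.0013,0,0.0773,0,0,0,1],[0.0013,0,0.0773,0,0,0,1],[0.0013,0,0.0773,0,0,0,1]]
  ]
}}

```text
time_s: 17.2
ee_pos: [0.4915, -0.2494, 0.0414]
eef_rot: [-3.141, 0.001, -3.033]
force: [-3.6, 0.3, 6.0]
grip_width: 0.0212
grip_force: 60.0
```

```bash
python3 - <<'E'
from m2 import *
from h import *
o=ctrl.get_obs(); print(o["ee_pos"],o["eef_rot"],o["force"])
p,d=shot("side"); D=cloud("side",d)
fit(sel(D,.42,.62,-.33,-.17,.0165,.03),"base")
E
```

```text
[ 0.49146697 -0.24937441  0.04138291] [-3.14081666e+00  1.03688684e-03 -3.03346062e+00] [-3.57075693  0.32937409  5.98553512]
base 705 [ 509.3 -247.6] [(108.8, -84.5), (129.3, 5.5)] zmed 0.0206
```

Scaled: -110 mm / 750 = -0.1467, -100 mm / 750 = -0.1333.

>>> {"fn": "arm_command", "kwargs": {
  "plan": [
    [[0,0,0,0,0,0,-0.2],[0,0,0,0,0,0,-0.2],[0,0,0,0,0,0,-0.2],[0,0,0,0,0,0,-0.2],[0,0,-0.0267,0,0,0,-0.2],[0,0,-0.08,0,0,0,-0.6],[0,0,-0.1333,0,0,0,-1],[0,0,-0.1467,0,0,0,-1],[0,0,-0.1467,0,0,0,-1],[0,0,-0.1467,0,0,0,-1]]
  ]
}}

```text
time_s: 18.25
ee_pos: [0.4907, -0.2489, 0.1491]
eef_rot: [3.141, -0.001, -3.033]
force: [1.4, 0.4, -0.1]
grip_width: 0.0926
grip_force: 0.0
```

```bash
python3 - <<'E'
from m2 import *
from h import *
o=ctrl.get_obs(); print(o["ee_pos"],o["eef_rot"])
p,d=shot("side"); D=cloud("side",d)
fit(sel(D,.44,.57,-.30,-.19,.0175,.03),"base"); fit(sel(D,.44,.57,-.30,-.19,.07,.085),"post")
rows([(.465,.25,.151,3.14),(.465,.423,.151,3.14),(.465,.423,.004,3.14)])
E
```

```text
[ 0.49065916 -0.24886279  0.14905226] [ 3.14059694e+00 -1.33585433e-03 -3.03335460e+00]
base 998 [ 505.4 -245.9] [(124.7, -0.6), (105.6, 89.4)] zmed 0.0208
post 80 [ 491.5 -250.2] [(19.9, -30.6), (20.8, 59.4)] zmed 0.0799
   [-28.5, 498.6, -1.6] [0.001, -0.002, 0.11]
   [-47.2, 670.6, -1.4] [0.001, -0.002, 0.11]
   [-47.5, 670.4, 145.6] [0.001, -0.002, 0.11]
```

Scaled: 670 mm / 750 = 0.8933, -47 mm / 750 = -0.0627, 0.11 rad / 3.1416 = 0.035.

>>> {"fn": "arm_command", "kwargs": {
  "plan": [
    [[-0.0627,0.8933,0,0,0,0.035,-1],[-0.0627,0.8933,0,0,0,0.035,-1],[-0.0627,0.8933,0,0,0,0.035,-1],[-0.0627,0.8933,0,0,0,0.035,-1],[-0.0627,0.8933,0,0,0,0.035,-1],[-0.0627,0.8933,0,0,0,0.035,-1],[-0.0627,0.8933,0,0,0,0.035,-1],[-0.0627,0.8933,0,0,0,0.035,-1],[-0.0627,0.8933,0,0,0,0.035,-1],[-0.0627,0.8933,0,0,0,0.035,-1],[-0.0627,0.8933,0,0,0,0.035,-1],[-0.0627,0.8933,0,0,0,0.035,-1]]
  ],
  "squeeze": 25
}}

```text
time_s: 19.5
ee_pos: [0.4672, 0.3522, 0.1487]
eef_rot: [-3.14, -0.002, 3.14]
force: [0.8, -0.1, 0.2]
grip_width: 0.0939
grip_force: 0.0
```

Scaled: 60 mm / 750 = 0.08, 50 mm / 750 = 0.0667.

>>> {"fn": "arm_command", "kwargs": {
  "plan": [
    [[0,0.0667,0,0,0,0,-1],[0,0.08,0.04,0,0,0,-1],[0,0.08,0.0533,0,0,0,-1],[0,0.08,0.0533,0,0,0,-1],[0,0.08,0.0533,0,0,0,-1]]
  ]
}}

```text
time_s: 20.0
ee_pos: [0.4687, 0.4094, 0.1107]
eef_rot: [-3.141, -0.0, 3.139]
force: [-0.2, 1.4, 1.1]
grip_width: 0.0938
grip_force: 0.0
```

```bash
python3 - <<'E'
from h import *
o=ctrl.get_obs(); print(o["ee_pos"],o["eef_rot"])
rows([(.465,.423,.004,3.14)])
E
```

```text
[0.46868765 0.40935777 0.11072555] [-3.14125223e+00 -2.93951271e-04  3.13858028e+00]
   [3.7, 13.7, 106.7] [-0.0, -0.0, -0.001]
```

Scaled: 106 mm / 750 = 0.1413, 105 mm / 750 = 0.14.

>>> {"fn": "arm_command", "kwargs": {
  "plan": [
    [[0.0047,0.018,0.0267,0,0,0,-1],[0.0047,0.018,0.0867,0,0,0,-1],[0.0047,0.018,0.1267,0,0,0,-1],[0.0047,0.018,0.14,0,0,0,-1],[0.0047,0.018,0.1413,0,0,0,-1],[0.0047,0.018,0.1413,0,0,0,1],[0.0047,0.018,0.1413,0,0,0,1],[0.0047,0.018,0.1413,0,0,0,1],[0.0047,0.018,0.1413,0,0,0,1],[0.0047,0.018,0.1413,0,0,0,1],[0.0047,0.018,0.1413,0,0,0,1],[0.0047,0.018,0.1413,0,0,0,1]]
  ]
}}

```text
time_s: 21.2
ee_pos: [0.465, 0.4241, 0.0048]
eef_rot: [3.141, 0.0, 3.14]
force: [-0.5, -0.3, 3.7]
grip_width: 0.0545
grip_force: 25.0
```

```bash
python3 - <<'E'
from h import *
o=ctrl.get_obs(); print(o["ee_pos"],o["eef_rot"],o["grip_force"])
p=o["ee_pos"]
rows([(p[0],p[1],.15,3.14),(.4915,-.2500,.15,3.25)])
E
```

```text
[0.46495018 0.42409544 0.00475234] [3.14120784e+00 3.05775878e-04 3.13977418e+00] 24.98849822790362
   [-0.0, 0.1, -145.2] [0.0, 0.0, -0.0]
   [-27.8, -674.0, -145.5] [0.0, 0.0, -0.11]
```

Scaled: -674 mm / 750 = -0.8987, -145 mm / 750 = -0.1933, -0.11 rad / 3.1416 = -0.035.

>>> {"fn": "arm_command", "kwargs": {
  "plan": [
    [[0,0,-0.02,0,0,0,1],[0,0,-0.0733,0,0,0,1],[0,0,-0.1333,0,0,0,1],[0,-0.08,-0.1867,0,0,-0.035,1],[-0.0373,-0.8987,-0.1933,0,0,-0.035,1],[-0.0373,-0.8987,-0.1933,0,0,-0.035,1],[-0.0373,-0.8987,-0.1933,0,0,-0.035,1],[-0.0373,-0.8987,-0.1933,0,0,-0.035,1],[-0.0373,-0.8987,-0.1933,0,0,-0.035,1],[-0.0373,-0.8987,-0.1933,0,0,-0.035,1],[-0.0373,-0.8987,-0.1933,0,0,-0.035,1],[-0.0373,-0.8987,-0.1933,0,0,-0.035,1]]
  ]
}}

```text
time_s: 22.4
ee_pos: [0.4813, -0.0192, 0.1441]
eef_rot: [-3.141, 0.001, -3.033]
force: [0.6, 1.0, -1.8]
grip_width: 0.0544
grip_force: 25.0
```

>>> {"fn": "arm_command", "kwargs": {
  "plan": [
    [[0,0,0,0,0,0,1],[0,0,0,0,0,0,1]]
  ]
}}

```text
time_s: 22.6
ee_pos: [0.4817, -0.018, 0.1437]
eef_rot: [3.142, 0.0, -3.036]
force: [0.1, 1.1, -1.2]
grip_width: 0.0542
grip_force: 25.0
```

```bash
python3 - <<'E'
from h import *
o=ctrl.get_obs(); print(o["ee_pos"],o["eef_rot"],o["grip_width"])
rows([(.4915,-.2500,.15,3.25)])
E
```

```text
[ 0.48165313 -0.01800979  0.14368631] [ 3.14158457e+00  4.21661614e-04 -3.03579864e+00] 0.054231230623787804
   [14.7, -231.7, -6.3] [0.0, 0.0, -0.003]
```

Scaled: -231.5 mm / 750 = -0.3087, 14.5 mm / 750 = 0.0193.

>>> {"fn": "arm_command", "kwargs": {
  "plan": [
    [[0.0193,-0.3087,0,0,0,0,1],[0.0193,-0.3087,0,0,0,0,1],[0.0193,-0.3087,0,0,0,0,1],[0.0193,-0.3087,0,0,0,0,1],[0.0193,-0.3087,0,0,0,0,1],[0.0193,-0.3087,0,0,0,0,1],[0.0193,-0.3087,0,0,0,0,1],[0.0193,-0.3087,0,0,0,0,1],[0.0193,-0.3087,0,0,0,0,1]]
  ]
}}

```text
time_s: 23.5
ee_pos: [0.4927, -0.2475, 0.1433]
eef_rot: [3.142, 0.0, -3.031]
force: [-0.1, -0.2, -1.4]
grip_width: 0.0546
grip_force: 25.0
```

```bash
python3 - <<'E'
from m2 import *
from h import *
o=ctrl.get_obs(); print(o["ee_pos"],o["eef_rot"],o["grip_width"])
p,d=shot("side"); D=cloud("side",d); cv2.imwrite("pics/side4.png",cv2.resize(p[150:310,310:510],None,fx=3,fy=3))
fit(sel(D,.44,.55,-.30,-.19,.07,.087),"post")
hv=cv2.cvtColor(p,40); m=(hv[...,0]>12)&(hv[...,0]<35)&(hv[...,1]>90)&(D[...,2]>.13)&(D[...,2]<.17)
fit(D[m],"ring")
rows([(.4915,-.2500,.0255,3.25)])
E
```

```text
[ 0.49267255 -0.2474629   0.14328366] [ 3.14157490e+00  1.15957888e-04 -3.03145161e+00] 0.05458038017736892
post 79 [ 492.  -250.7] [(20.3, -69.9), (20.1, 20.1)] zmed 0.0805
ring 618 [477.1 423.8] [(919.5, -8.8), (1376.8, 81.2)] zmed 0.1547
   [1.4, -2.2, 117.8] [-0.0, 0.0, 0.002]
```

View pics/side4.png

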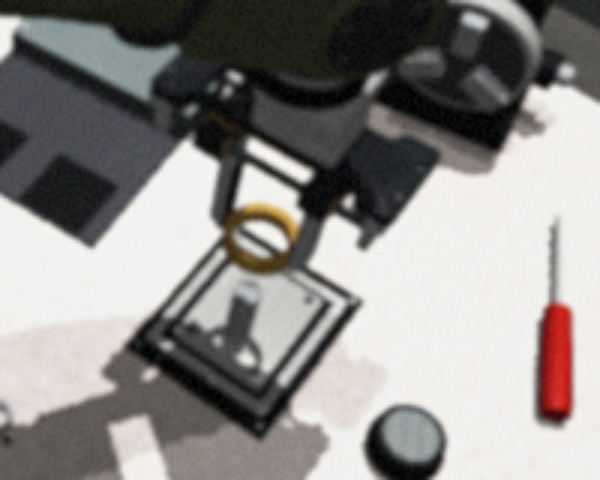

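The ring is held level above the post, and the fixture is seated in the frame. Now I lower the ring.

Scaled: 117 mm / 750 = 0.156, 114 mm / 750 = 0.152.

>>> {"fn": "arm_command", "kwargs": {
  "plan": [
    [[0.0013,-0.0027,0.0067,0,0,0,1],[0.0013,-0.0027,0.0533,0,0,0,1],[0.0013,-0.0027,0.0933,0,0,0,1],[0.0013,-0.0027,0.1267,0,0,0,1],[0.0013,-0.0027,0.144,0,0,0,1],[0.0013,-0.0027,0.152,0,0,0,1],[0.0013,-0.0027,0.156,0,0,0,1],[0.0013,-0.0027,0.156,0,0,0,1],[0.0013,-0.0027,0.156,0,0,0,1]]
  ]
}}

```text
time_s: 24.45
ee_pos: [0.492, -0.2512, 0.027]
eef_rot: [-3.141, 0.001, -3.033]
force: [-0.2, -0.4, -0.6]
grip_width: 0.0542
grip_force: 25.0
```

>>> {"fn": "arm_command", "kwargs": {
  "plan": [
    [[0,0,0.002,0,0,0,1],[0,0,0.0027,0,0,0,1],[0,0,0.0027,0,0,0,1],[0,0,0.0027,0,0,0,-0.6],[0,0,0.0027,0,0,0,-0.6],[0,0,0.0027,0,0,0,-0.6],[0,0,-0.0267,0,0,0,-0.6],[0,0,-0.08,0,0,0,-0.6],[0,0,-0.1333,0,0,0,-1],[0,0,-0.1667,0,0,0,-1],[0,0,-0.1667,0,0,0,-1],[0,0,-0.1667,0,0,0,-1]]
  ],
  "squeeze": 40
}}

```text
time_s: 25.65
ee_pos: [0.4915, -0.2509, 0.1508]
eef_rot: [-3.141, 0.0, -3.033]
force: [-0.4, -0.8, 0.2]
grip_width: 0.0938
grip_force: 0.0
```

```bash
python3 - <<'E'
from m2 import *
from h import *
o=ctrl.get_obs(); print(o["ee_pos"],o["eef_rot"],o["grip_width"])
p,d=shot("side"); D=cloud("side",d)
hv=cv2.cvtColor(p,40); m=(hv[...,0]>12)&(hv[...,0]<35)&(hv[...,1]>90)
P=D[m]; fit(P[(P[:,1]<-.15)&(P[:,2]<.08)&(P[:,2]>0.01)&(P[:,1]>-.35)&(abs(P[:,0]-.5)<.06)],"ring")
fit(sel(D,.44,.55,-.30,-.19,.07,.087),"post")
fit(sel(D,.38,.47,.18,.32,.02,.075),"cone"); fit(sel(D,.47,.6,.18,.32,.02,.075),"jaw")
rows([(.532,.2465,.151,3.14),(.532,.2465,.0195,3.14)])
E
```

```text
[ 0.49145735 -0.25093529  0.15081369] [-3.14147595e+00  1.52241006e-04 -3.03341720e+00] 0.09375377829287529
ring 205 [ 489.3 -253.1] [(52.5, -66.1), (47.8, 23.9)] zmed 0.0349
post 76 [ 491.4 -250.5] [(19.6, -15.2), (20.8, 74.8)] zmed 0.0799
cone 201 [437.  239.6] [(42.5, -24.7), (36.0, 65.3)] zmed 0.0428
jaw 128 [521.4 246.2] [(38.3, -89.0), (49.2, 1.0)] zmed 0.0291
   [-94.3, 489.9, -0.7] [0.001, -0.001, 0.11]
   [-94.5, 489.8, 130.8] [0.001, -0.001, 0.11]
```

Scaled: 490 mm / 750 = 0.6533, -94 mm / 750 = -0.1253, 0.11 rad / 3.1416 = 0.035.

>>> {"fn": "arm_command", "kwargs": {
  "plan": [
    [[-0.1253,0.6533,0,0,0,0.035,-1],[-0.1253,0.6533,0,0,0,0.035,-1],[-0.1253,0.6533,0,0,0,0.035,-1],[-0.1253,0.6533,0,0,0,0.035,-1],[-0.1253,0.6533,0,0,0,0.035,-1],[-0.1253,0.6533,0,0,0,0.035,-1],[-0.1253,0.6533,0,0,0,0.035,-1],[-0.1253,0.6533,0,0,0,0.035,-1],[-0.1253,0.6533,0,0,0,0.035,-1],[-0.1253,0.6533,0,0,0,0.035,-1],[-0.1253,0.6533,0,0,0,0.035,-1],[-0.1253,0.6533,0.0267,0,0,0.035,-1]]
  ]
}}

```text
time_s: 26.9
ee_pos: [0.5323, 0.2475, 0.1311]
eef_rot: [3.141, 0.001, -3.141]
force: [1.0, -0.8, 0.7]
grip_width: 0.0941
grip_force: 0.0
```

>>> {"fn": "arm_command", "kwargs": {
  "plan": [
    [[0,0,0,0,0,0,-1],[0,0,0,0,0,0,-1]]
  ]
}}

```text
time_s: 27.1
ee_pos: [0.5318, 0.2456, 0.1303]
eef_rot: [-3.141, -0.002, 3.139]
force: [0.1, -0.0, -0.0]
grip_width: 0.0937
grip_force: 0.0
```

```bash
python3 - <<'E'
from h import *
o=ctrl.get_obs(); print(o["ee_pos"],o["eef_rot"])
rows([(.5322,.2473,.0190,3.1416)])
E
```

```text
[0.53176843 0.24560113 0.13034327] [-3.14075642e+00 -1.90641071e-03  3.13922190e+00]
   [-0.6, 1.8, 111.3] [-0.001, -0.002, -0.002]
```

>>> {"fn": "arm_command", "kwargs": {
  "plan": [
    [[0,0.0013,0.0533,0,0,0,-1],[0,0.0013,0.1067,0,0,0,-1],[0,0.0013,0.1387,0,0,0,-1],[0,0.0013,0.148,0,0,0,-1],[0,0.0013,0.148,0,0,0,-0.2],[0,0.0013,0.148,0,0,0,1],[0,0.0013,0.148,0,0,0,1],[0,0.0013,0.148,0,0,0,1],[0,0.0013,0.148,0,0,0,1],[0,0.0013,0.148,0,0,0,1],[0,0.0013,0.148,0,0,0,1],[0,0.0013,0.148,0,0,0,1]]
  ],
  "squeeze": 40
}}

```text
time_s: 28.3
ee_pos: [0.5321, 0.2473, 0.0201]
eef_rot: [-3.142, -0.0, 3.14]
force: [0.2, 1.9, 0.3]
grip_width: 0.0337
grip_force: 40.4
```

>>> {"fn": "arm_command", "kwargs": {
  "plan": [
    [[0,0,0,0,0,0,1],[0,0,0,0,0,0,1],[0,0,0,0,0,0,1],[0,0,0,0,0,0,1]]
  ]
}}

```text
time_s: 28.7
ee_pos: [0.532, 0.2473, 0.0201]
eef_rot: [3.142, -0.0, 3.14]
force: [-1.2, 0.8, 1.1]
grip_width: 0.0335
grip_force: 40.0
```

```bash
python3 - <<'E'
from h import *
o=ctrl.get_obs(); p=o["ee_pos"];print(p,o["eef_rot"])
rows([(p[0],p[1],.12,3.1416),(.5133,-.0494,.12,3.301),(.5133,-.0494,p[2]+.0025,3.301)])
E
```

```text
[0.53204777 0.24734728 0.02007306] [ 3.14158060e+00 -3.48106132e-05  3.13985770e+00]
   [0.0, 0.0, -99.9] [0.0, -0.0, -0.002]
   [18.2, -296.8, -99.9] [0.0, -0.0, -0.161]
   [18.2, -296.8, -2.5] [0.0, -0.0, -0.161]
```

Scaled: -297 mm / 750 = -0.396, -100 mm / 750 = -0.1333, -0.161 rad / 3.1416 = -0.0512.

>>> {"fn": "arm_command", "kwargs": {
  "plan": [
    [[0,0,-0.02,0,0,0,1],[0,0,-0.0667,0,0,0,1],[0,0,-0.12,0,0,0,1],[0.024,-0.396,-0.1333,0,0,-0.0512,1],[0.024,-0.396,-0.1333,0,0,-0.0512,1],[0.024,-0.396,-0.1333,0,0,-0.0512,1],[0.024,-0.396,-0.1333,0,0,-0.0512,1],[0.024,-0.396,-0.1333,0,0,-0.0512,1],[0.024,-0.396,-0.1333,0,0,-0.0512,1],[0.024,-0.396,-0.1333,0,0,-0.0512,1],[0.024,-0.396,-0.1333,0,0,-0.0512,1],[0.024,-0.396,-0.0933,0,0,-0.0512,1]]
  ]
}}

```text
time_s: 29.9
ee_pos: [0.5156, -0.0492, 0.0931]
eef_rot: [-3.14, 0.006, -2.982]
force: [0.3, 0.4, -5.2]
grip_width: 0.0338
grip_force: 40.0
```

>>> {"fn": "arm_command", "kwargs": {
  "plan": [
    [[0,0,0,0,0,0,1],[0,0,0,0,0,0,1]]
  ]
}}

```text
time_s: 30.1
ee_pos: [0.5135, -0.0486, 0.0904]
eef_rot: [3.141, -0.001, -2.981]
force: [0.3, -0.6, -3.4]
grip_width: 0.0339
grip_force: 40.0
```

```bash
python3 - <<'E'
from h import *
o=ctrl.get_obs(); p=o["ee_pos"];print(p,o["eef_rot"])
rows([(.5133,-.0494,.0225,3.301)])
E
```

```text
[ 0.51345079 -0.0486151   0.09043752] [ 3.14118200e+00 -1.00943707e-03 -2.98089213e+00]
   [0.2, -0.8, 67.9] [0.0, -0.001, 0.001]
```

Scaled: 68 mm / 750 = 0.0907, 67 mm / 750 = 0.0893.

>>> {"fn": "arm_command", "kwargs": {
  "plan": [
    [[0,-0.0007,0.0533,0,0,0,1],[0,-0.0007,0.0773,0,0,0,1],[0,-0.0007,0.0867,0,0,0,1],[0,-0.0007,0.0893,0,0,0,1],[0,-0.0007,0.0907,0,0,0,1],[0,-0.0007,0.0907,0,0,0,1],[0,-0.0007,0.0907,0,0,0,1]]
  ]
}}

```text
time_s: 30.8
ee_pos: [0.5141, -0.0502, 0.0229]
eef_rot: [-3.141, 0.001, -2.982]
force: [0.8, 0.1, -4.3]
grip_width: 0.0341
grip_force: 40.0
```

Scaled: -110 mm / 750 = -0.1467, -100 mm / 750 = -0.1333.

>>> {"fn": "arm_command", "kwargs": {
  "plan": [
    [[0,0,0.0013,0,0,0,1],[0,0,0.0013,0,0,0,1],[0,0,0.0013,0,0,0,-1],[0,0,0.0013,0,0,0,-1],[0,0,0.0013,0,0,0,-1],[0,0,0.0013,0,0,0,-1],[0,0,-0.0267,0,0,0,-1],[0,0,-0.08,0,0,0,-1],[0,0,-0.1333,0,0,0,-1],[0,0,-0.1467,0,0,0,-1],[0,0,-0.1467,0,0,0,-1],[0,0,-0.1467,0,0,0,-1]]
  ]
}}

```text
time_s: 32.0
ee_pos: [0.5131, -0.0501, 0.1308]
eef_rot: [3.141, -0.002, -2.982]
force: [-1.0, 0.4, -0.6]
grip_width: 0.0943
grip_force: 0.0
```

```bash
python3 - <<'E'
from h import *
o=ctrl.get_obs(); p=o["ee_pos"];print(p,o["eef_rot"])
rows([(.4354,.2465,.13,3.1416),(.4354,.2465,.1,3.1416)])
E
```

```text
[ 0.51308292 -0.05007399  0.13079182] [ 3.14108432e+00 -1.50490955e-03 -2.98242015e+00]
   [29.7, 305.1, 1.0] [0.0, -0.002, 0.159]
   [29.6, 305.1, 31.0] [0.0, -0.002, 0.159]
```

Scaled: 305 mm / 750 = 0.4067, 30 mm / 750 = 0.04, 0.159 rad / 3.1416 = 0.0506.

>>> {"fn": "arm_command", "kwargs": {
  "plan": [
    [[0.04,0.4067,0,0,0,0.0506,-1],[0.04,0.4067,0,0,0,0.0506,-1],[0.04,0.4067,0,0,0,0.0506,-1],[0.04,0.4067,0,0,0,0.0506,-1],[0.04,0.4067,0,0,0,0.0506,-1],[0.04,0.4067,0,0,0,0.0506,-1],[0.04,0.4067,0,0,0,0.0506,-1],[0.04,0.4067,0,0,0,0.0506,-1],[0.04,0.4067,0,0,0,0.0506,-1],[0.04,0.4067,0,0,0,0.0506,-1]]
  ]
}}

```text
time_s: 33.0
ee_pos: [0.436, 0.2449, 0.1316]
eef_rot: [-3.141, -0.001, 3.14]
force: [-0.2, 0.1, 0.5]
grip_width: 0.0939
grip_force: 0.0
```

```bash
python3 - <<'E'
from h import *
from m2 import *
o=ctrl.get_obs(); p=o["ee_pos"];print(p,o["eef_rot"])
rows([(.4354,.2465,.0142,3.1416)])
p,d=shot("side"); D=cloud("side",d)
fit(sel(D,.44,.55,-.09,-.02,.018,.07),"jaw all (start 506.3 -50.8 side)")
E
```

```text
[0.43598675 0.24486438 0.1315571 ] [-3.14108164e+00 -7.76140850e-04  3.14008644e+00]
   [0.5, 1.7, 117.4] [-0.001, -0.001, -0.002]
jaw all (start 506.3 -50.8 side) 406 [507.6 -52.1] [(35.3, -81.0), (58.4, 9.0)] zmed 0.0465
```

Jaw back within 2 mm of its start. Next is the cone.

Scaled: 116 mm / 750 = 0.1547, 106 mm / 750 = 0.1413.

>>> {"fn": "arm_command", "kwargs": {
  "plan": [
    [[0,0.0013,0.0533,0,0,0,-1],[0,0.0013,0.1067,0,0,0,-1],[0,0.0013,0.1413,0,0,0,-1],[0,0.0013,0.1547,0,0,0,-1],[0,0.0013,0.1547,0,0,0,-0.2],[0,0.0013,0.1547,0,0,0,1],[0,0.0013,0.1547,0,0,0,1],[0,0.0013,0.1547,0,0,0,1],[0,0.0013,0.1547,0,0,0,1],[0,0.0013,0.1547,0,0,0,1],[0,0.0013,0.1547,0,0,0,1],[0,0.0013,0.1547,0,0,0,1]]
  ]
}}

```text
time_s: 34.25
ee_pos: [0.4357, 0.2472, 0.0163]
eef_rot: [-3.142, 0.0, -3.141]
force: [-2.0, -1.5, 3.9]
grip_width: 0.0433
grip_force: 40.0
```

>>> {"fn": "arm_command", "kwargs": {
  "plan": [
    [[0,0,0,0,0,0,1],[0,0,0,0,0,0,1]]
  ]
}}

```text
time_s: 34.45
ee_pos: [0.4357, 0.2472, 0.0163]
eef_rot: [-3.142, 0.0, -3.141]
force: [-1.5, -1.4, 4.9]
grip_width: 0.0433
grip_force: 40.0
```

```bash
python3 - <<'E'
from h import *
o=ctrl.get_obs(); p=o["ee_pos"];print(p,o["eef_rot"])
rows([(.4820,.0446,p[2]+.09,3.3),(.4820,.0446,p[2]+.0025,3.3)])
E
```

```text
[0.43569694 0.24723978 0.0162523 ] [-3.14155114e+00  1.25237575e-04 -3.14130747e+00]
   [-46.3, -202.7, -90.0] [-0.0, 0.0, -0.158]
   [-46.2, -202.7, -2.5] [-0.0, 0.0, -0.158]
```

Scaled: -202.5 mm / 750 = -0.27, -100 mm / 750 = -0.1333, -0.158 rad / 3.1416 = -0.0503.

>>> {"fn": "arm_command", "kwargs": {
  "plan": [
    [[0,0,-0.02,0,0,0,1],[0,0,-0.0667,0,0,0,1],[0,0,-0.12,0,0,0,1],[-0.0613,-0.27,-0.1333,0,0,-0.0503,1],[-0.0613,-0.27,-0.1333,0,0,-0.0503,1],[-0.0613,-0.27,-0.1333,0,0,-0.0503,1],[-0.0613,-0.27,-0.1333,0,0,-0.0503,1],[-0.0613,-0.27,-0.1333,0,0,-0.0503,1],[-0.0613,-0.27,-0.1333,0,0,-0.0503,1],[-0.0613,-0.27,-0.0933,0,0,-0.0503,1]]
  ]
}}

```text
time_s: 35.45
ee_pos: [0.4834, 0.0453, 0.0881]
eef_rot: [-3.141, 0.005, -2.984]
force: [0.9, 0.8, -5.3]
grip_width: 0.0435
grip_force: 40.0
```

>>> {"fn": "arm_command", "kwargs": {
  "plan": [
    [[0,0,0,0,0,0,1],[0,0,0,0,0,0,1]]
  ]
}}

```text
time_s: 35.65
ee_pos: [0.4812, 0.0457, 0.086]
eef_rot: [3.141, -0.002, -2.982]
force: [0.1, 0.2, -4.7]
grip_width: 0.0436
grip_force: 40.0
```

```bash
python3 - <<'E'
from h import *
o=ctrl.get_obs(); p=o["ee_pos"];print(p,o["eef_rot"])
rows([(.4820,.0446,.0190,3.3)])
E
```

```text
[0.48118381 0.04571374 0.08597503] [ 3.14118604e+00 -1.74308982e-03 -2.98224917e+00]
   [-0.7, -1.3, 67.0] [0.0, -0.002, 0.001]
```

Scaled: 67 mm / 750 = 0.0893, 66 mm / 750 = 0.088.

>>> {"fn": "arm_command", "kwargs": {
  "plan": [
    [[-0.0007,-0.0013,0.0533,0,0,0,1],[-0.0007,-0.0013,0.076,0,0,0,1],[-0.0007,-0.0013,0.0853,0,0,0,1],[-0.0007,-0.0013,0.088,0,0,0,1],[-0.0007,-0.0013,0.0893,0,0,0,1],[-0.0007,-0.0013,0.0893,0,0,0,1],[-0.0007,-0.0013,0.0893,0,0,0,1]]
  ]
}}

```text
time_s: 36.35
ee_pos: [0.4828, 0.0439, 0.0199]
eef_rot: [-3.141, 0.001, -2.983]
force: [1.3, 0.1, -3.7]
grip_width: 0.0431
grip_force: 40.0
```

Now down 1.5 mm to the expected touch at 0.0183, release, and back away to the robot's side so the view is clear.

Scaled: -180 mm / 750 = -0.24, 1.5 mm / 750 = 0.002.

>>> {"fn": "arm_command", "kwargs": {
  "plan": [
    [[0,0,0.002,0,0,0,1],[0,0,0.002,0,0,0,1],[0,0,0.002,0,0,0,1],[0,0,0.002,0,0,0,-1],[0,0,0.002,0,0,0,-1],[0,0,0.002,0,0,0,-1],[0,0,0.002,0,0,0,-1],[0,0,-0.0267,0,0,0,-1],[0,0,-0.08,0,0,0,-1],[0,0,-0.1333,0,0,0,-1],[0,0,-0.2,0,0,0,-1],[0,0,-0.24,0,0,0,-1]]
  ]
}}

```text
time_s: 37.55
ee_pos: [0.4829, 0.0439, 0.2026]
eef_rot: [-3.141, 0.004, -2.983]
force: [-0.7, 0.6, -0.2]
grip_width: 0.0943
grip_force: 0.0
```

Scaled: 200 mm / 750 = 0.2667, 80 mm / 750 = 0.1067.

>>> {"fn": "arm_command", "kwargs": {
  "plan": [
    [[0.1067,0.2667,0,0,0,0,-1],[0.1067,0.2667,0,0,0,0,-1],[0.1067,0.2667,0,0,0,0,-1],[0.1067,0.2667,0,0,0,0,-1],[0.1067,0.2667,0,0,0,0,-1],[0.1067,0.2667,0,0,0,0,-1],[0.1067,0.2667,0,0,0,0,-1]]
  ]
}}

```text
time_s: 38.25
ee_pos: [0.372, 0.2284, 0.199]
eef_rot: [-3.141, 0.0, -2.983]
force: [0.1, -0.7, 0.6]
grip_width: 0.0937
grip_force: 0.0
```

```bash
python3 - <<'E'
from h import *
from m2 import *
p,d=shot("side"); D=cloud("side",d); cv2.imwrite("pics/side9.png",p)
fit(sel(D,.44,.55,-.09,-.02,.018,.07),"jaw (506.3 -50.8)")
fit(sel(D,.44,.54,.0,.09,.018,.07),"cone (483.4 43.1)"); fit(sel(D,.44,.54,.0,.09,.055,.07),"tip (482.3 44.5)")
hv=cv2.cvtColor(p,40); m=(hv[...,0]>12)&(hv[...,0]<35)&(hv[...,1]>90)
P=D[m]; fit(P[(abs(P[:,1]+.25)<.08)&(P[:,2]<.08)&(P[:,2]>0.01)&(abs(P[:,0]-.5)<.06)],"ring")
fit(sel(D,.44,.57,-.30,-.19,.0175,.024),"base"); fit(sel(D,.44,.55,-.30,-.19,.07,.087),"post")
p,d=shot("top"); D=cloud("top",d)
fit(sel(D,.44,.55,-.09,-.02,.018,.07),"top jaw (504.3 -49.6)"); fit(sel(D,.44,.54,.0,.09,.018,.07),"top cone (482.9 46.3)")
o=ctrl.get_obs(); print(o["time_s"],np.abs(o["joint_vel"]).max())
E
```

```text
jaw (506.3 -50.8) 404 [507.4 -52.6] [(35.7, -80.6), (57.9, 9.4)] zmed 0.047
cone (483.4 43.1) 247 [484.8  40.6] [(41.3, -44.7), (40.0, 45.3)] zmed 0.0438
tip (482.3 44.5) 44 [483.7  40.3] [(21.7, -46.5), (15.6, 43.5)] zmed 0.0615
ring 209 [ 488.7 -253.4] [(52.4, -55.0), (47.1, 35.0)] zmed 0.0353
base 764 [ 508.4 -241.6] [(93.5, -83.1), (125.2, 6.9)] zmed 0.0208
post 75 [ 491.5 -250.9] [(20.1, -73.3), (20.2, 16.7)] zmed 0.0801
top jaw (504.3 -49.6) 293 [504.7 -52.2] [(33.9, -80.8), (55.7, 9.2)] zmed 0.0467
top cone (482.9 46.3) 221 [483.7  43.1] [(41.1, -43.5), (42.6, 46.5)] zmed 0.046
38.35 0.0053697546735873595
```

View pics/side9.png

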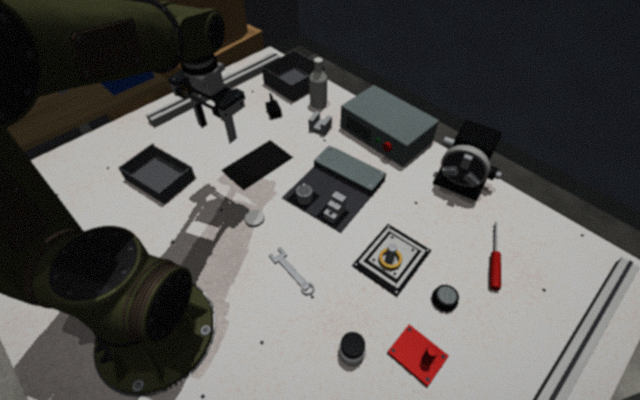

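The jaw at (334,205) and the cone at (304,194) are back in the dock within 5 mm of their starts. The ring lies flat around the post at (390,258), and the lens is untouched, so I hand in.

```bash
python3 -c "
from station import ctrl
print(ctrl.hand_in())"
```

```text
the job is handed in; nothing more can be done
None
```

The job is handed in, but no verdict came back: in the last camera check the fixture was flat in the plate's pocket with the ring flat around its post, and the jaw and cone stood upright in the dock, each within about 5 mm of its start. The lens was not touched.

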